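# Clamp a bolt in the bench length gauge

## Robot

A 6-joint arm with a two-finger parallel gripper is mounted at the origin on the work surface. World frame = base frame: x ahead of the robot, y to its left, z up, the work surface at z = 0. Lengths are in m, angles in degrees, forces in N, time in s.
With the tool pointing down it reaches from about 0.325 to 0.85 m from the base axis. Payload 15.5 kg.
Tool frame: the origin (TCP) lies at the very end of the fingers, on their centre line; the grasp point (between the pads) lies arm.grip_depth behind it (arm.grip_depth is the distance from the TCP to the grasp point, in m); z points along the fingers, y is the direction in which the jaws open and shut (so a half turn about z gives the same grasp; the last joint's range is limited). The gripper opens to 91 mm and grips with 3 to 60 N. Pads are 32 mm wide; open, the fingers measure 118 mm over their backs; the gripper's body (76 mm by 178 mm) begins 60 mm behind the grasp point.
Start: joints at [70.331, 28.281, 77.091, -0, 74.628, -5.472], TCP at [0.153, 0.606, 0.214] pointing down, gripper open.
Joint ranges: [-166.48, 166.48], [-47.26, 123.95], [12.59, 153.08], [-70.14, 250.14], [6.76, 159.57], [-176.63, 176.63]. Speed limits (degrees/s): [108.29, 108.29, 147.25, 172.46, 172.46, 172.46].

## Interface

Orientations are given as a 3x3 rotation matrix whose columns are the frame's x, y, z axes.
In Python, from rig import arm gives the robot as it stands. Calls block until the motion is done:
- arm.move_to(position, orientation): joint-space move of the TCP to a pose.
- arm.move_l(position, orientation=None, feed=0.15): straight line of the TCP; orientation=None keeps the orientation; feed is the mean speed in m/s.
- arm.move_joints(angles): joint-space move.
- arm.grip(opening): finger opening in m; the grip force is fixed at half the most; returns when the fingers have stopped.
- arm.sleep(seconds).
- arm.solve_ik(position, orientation): joint angles nearest the present ones, or None.
- arm.snapshot(name): name is "scene" or "top"; returns the picture (480x640x3 uint8, red, green, blue); there is no depth.
- arm.get_calibration(name): a dict with "intrinsics" (3x3 intrinsics, pixels), "k1" (the pictures are not rectified: a ray, as slopes to the right and down, at radius r is drawn at 1 + k1 r^2 times it, then the intrinsics apply), "cam_to_world" (4x4, takes a point from camera to world coordinates). Camera axes: x right, y down, z forward; pixel columns grow to the right and rows downward; lengths in m; the calibration is good to about 2 mm. A picture is of the moment at which its call begins. get_calibration takes no time and is no camera call.
A pose or a line that the arm cannot do raises arm.Unreachable and nothing moves.
- arm.sign_off(): hands the job in, once; it reports no verdict.
Readings, each from a call of its own:
- arm.current_t(): time.
- arm.current_joint_positions(): joint angles.
- arm.current_dq(): joint speeds.
- arm.current_tau(): joint torques, N m.
- arm.current_ee_pos(): TCP position.
- arm.current_tool_rot(): TCP orientation.
- arm.current_force(): force on the tool from outside, world axes, zero at the start.
- arm.current_torque(): the same for the moment, N m.
- arm.current_width(): finger opening in m.
Only numpy, scipy, OpenCV 4.12 (cv2) and the standard library are available. Lean on these libraries where they do the work, as an engineer would, in place of code of your own. Each camera call takes 0.05 s, during which the arm holds its last target. There are 200 camera calls.

## Task

Lay the long bolt lengthwise (either way round) in the guides of the green gauge, between the slide and the red sprung pad, setting it down rather than dropping it. Then wind the handwheel clockwise until the slide has pushed the bolt against the pad and about half of the pad's yellow stem has gone into its housing, and leave it clamped like that. Never drive the pad fully home, move the slide only by the wheel, and leave the loose big nut and the collar where they lie.

Things in the scene. Friction and masses are not known exactly. Their poses are not given: they have to be found in the camera images.
- bolt: Loose dark steel hex bolt with a brass-coloured nut fixed on it, 140 mm long, 0.55 kg, lying on the flats of head and nut. Origin on its axis at mid length, 18 mm above its support; x runs along the bolt. Shank 24 mm thick (grip it there); head (x = -70 to -55 mm) and nut (x = 36 to 57 mm) 36 mm across flats, 42 across corners; thread end at x = 70 mm.
- gauge: Fixed green bench gauge, base 90 x 450 x 22 mm, its place and yaw vary. Origin at bench level; y is its long axis, growing from the handwheel to the pad, z up. Along local y: gearbox under the handwheel at -220 to -140 mm, then the slide, the guides for the bolt, the pad, and the spring housing at 161 to 206 mm (96 mm high).
- bed_mid (a point): Middle of the place for the bolt, on top of the gauge's rail, 50 mm above the bench (local y 35 mm), axes as the gauge's. Rail 20 mm wide; a bolt on it has its axis 18 mm higher. Side guides, 50 mm apart inside, with flared lips (80 mm wide, top 77 mm above the bench), stand at local y -55 to 0 and 72 to 125 mm; between them the sides are open for the fingers.
- slide: Grey metal block, 42 mm wide, 40 mm long, 34 mm high, running along the gauge's y axis, driven by the handwheel. Origin at the centre of its front face, which pushes the end of the bolt, at the height of the bolt's axis. It starts 93 to 118 mm from bed_mid.
- pad_face (a point): Centre of the face of the red round pad (36 mm in diameter, 10 mm thick) that the far end of the bolt presses on, at the height of the bolt's axis; at rest 95 mm from bed_mid along +y.
- pad (a joint): How far the sprung pad has been pushed in, m: 0 at rest (20 mm of its yellow stem, 24 mm thick, shows outside the housing), 0.020 fully home (no stem shows). Spring 5 N at 0, 15 N at 0.020.
- wheel (a joint): Turn of the handwheel, rad; grows clockwise seen from above and moves the slide 6 mm per radian towards the pad (37.7 mm a turn). Stiff enough to stay where it is left; turning takes about 3 to 5 N at the crank knob. It starts at 0.3 to 4.5 and the pad is reached after 1 to 2.5 turns.
- wheel_hub (a point): Centre of the top of the handwheel, a level steel disc of 140 mm diameter with an upright axis, top 107 mm above the bench.
- crank_top (a point): Centre of the top of the red crank knob, an upright cylinder 26 mm in diameter and 44 mm high on the wheel (top 152 mm above the bench), 55 mm from the wheel's axis. It spins freely on its pin, so that a gripper may hold it without turning.
- big_nut: Bystander: loose steel hex nut, 60 mm across flats, 36 mm high, lying flat; origin under its centre.
- collar: Bystander: loose brass-coloured collar, 68 mm outside and 36 mm inside diameter, 30 mm high; origin under its centre.
There are look-alikes about, which are no part of the job. There is more than one size of the bolt; the job needs the middle-sized.

How it is judged (in metres and radians):
On the way, in this order (a step that is already met when the one before it is completed fails the run):
1. the bolt lies in the gauge's guides, let go (x of bolt in the frame of bed_mid between -0.01 and 0.01 m and z of bolt in the frame of bed_mid between 0.01 and 0.026 m and angle between the x axis of bolt and the y axis of gauge, either way round below 0.14 rad and y of bolt in the frame of bed_mid between -0.07 and 0.07 m and contact force between the fingers and bolt below 0.1 N), for 0.2 s.
2. the slide presses the bolt on the pad, which is pushed in about half way (value of joint pad between 0.005 and 0.015 m and contact force between slide and bolt above 0.5 N), for 0.1 s.
At the end, for the whole second after the job is handed in: The bolt lies in the guides (axis within 10 mm of the centre line, 10 to 26 mm above the rail, within 0.14 rad of the gauge axis, middle within 70 mm of bed_mid), let go and at rest, pressed by the slide (over 0.5 N), the pad pushed in 5 to 15 mm of 20, the wheel still (under 0.1 rad/s) (all of step 1 and all of step 2 and linear speed of bolt below 0.02 m/s and velocity of joint wheel between -0.1 and 0.1 rad/s); the robot touches nothing.
It fails at once if the pad driven fully home (beyond 18.5 mm) (value of joint pad above 0.0185 m).
It fails at once if the slide pushed directly by the robot (over 4 N) (contact force between any of the arm, the fingers and slide above 4 N).
It fails at once if the bolt dropped from more than about 25 mm (linear speed of bolt above 0.7 m/s and contact force between the fingers and bolt below 0.1 N).
It fails at once if the big nut moved by more than 30 mm (distance of big_nut from where it was at the start of the episode above 0.03 m).
It fails at once if the collar moved by more than 30 mm (distance of collar from where it was at the start of the episode above 0.03 m).
It also fails if it takes over 64 s, if anything falls off the work surface, if the arm or the gripper's body presses on something with over 40 N, if the wrist force passes 120 N, or if a joint passes its speed limit or range.

## Working session

There is one attempt and no reset: what is moved stays moved. The work goes in short steps, each a Python script; the robot and the scene stay as the last script left them, time stands still between calls to the robot, and variables do not carry over. Pictures are saved under pics/ and viewed, about 8 in all and at most 12, crops included, and the job is handed in when it is done.

```bash
mkdir -p pics
cat > h.py <<'E'
import numpy as np, cv2
from rig import arm
def snap(name,fn,crop=None,s=1):
    im=arm.snapshot(name)[:,:,::-1].copy()
    if crop: x0,y0,x1,y1=crop; im=im[y0:y1,x0:x1]
    cv2.imwrite('pics/'+fn,cv2.resize(im,None,fx=s,fy=s,interpolation=cv2.INTER_CUBIC))
def ray(name,u,v):
    c=arm.get_calibration(name);K=np.array(c['intrinsics']);T=np.array(c['cam_to_world'])
    d=np.array([(u-K[0,2])/K[0,0],(v-K[1,2])/K[1,1]]);p=d.copy()
    for _ in range(20): p=d/(1+c['k1']*(p@p))
    return T[:3,3],T[:3,:3]@np.array([p[0],p[1],1])
def pt(name,u,v,z):
    o,d=ray(name,u,v); return o+d*(z-o[2])/d[2]
def proj(name,P):
    c=arm.get_calibration(name);K=np.array(c['intrinsics']);T=np.array(c['cam_to_world'])
    q=T[:3,:3].T@(np.array(P)-T[:3,3]);q=q[:2]/q[2];q=q*(1+c['k1']*(q@q))
    return K[:2,:2]@q+K[:2,2]
def R(a): # tool down, jaw axis y at world angle a (deg)
    a=np.radians(a);y=np.array([np.cos(a),np.sin(a),0]);z=np.array([0,0,-1.]);return np.c_[np.cross(y,z),y,z]
E
python3 - <<'E'
from h import *
snap('top','t1.png',s=1.25);snap('scene','s1.png',s=1.25)
print(arm.grip_depth,arm.current_tool_rot(),arm.get_calibration('top'),arm.get_calibration('scene'))
E
```

```text
0.0188 [[-9.69473899e-01  2.45194277e-01 -3.54432627e-04]
 [ 2.45194520e-01  9.69473300e-01 -1.08108576e-03]
 [ 7.85369271e-05 -1.13498937e-03 -9.99999353e-01]] {'intrinsics': array([[606.97288308,   0.        , 326.25623427],
       [  0.        , 606.97288308, 253.17122811],
       [  0.        ,   0.        ,   1.        ]]), 'k1': -0.07013242828620112, 'cam_to_world': array([[ 0.01254763, -0.9868379 ,  0.16122505,  0.23009595],
       [-0.99991324, -0.01302967, -0.00193293,  0.07232457],
       [ 0.0040082 , -0.16118681, -0.98691578,  1.34545626],
       [ 0.        ,  0.        ,  0.        ,  1.        ]])} {'intrinsics': array([[573.81482718,   0.        , 322.01499308],
       [  0.        , 573.81482718, 233.05860011],
       [  0.        ,   0.        ,   1.        ]]), 'k1': -0.18230032882831515, 'cam_to_world': array([[ 0.26493794,  0.83028204, -0.49034643,  0.95602723],
       [ 0.96425071, -0.23093458,  0.1299607 , -0.08823633],
       [-0.00533391, -0.50724841, -0.86178338,  1.00587177],
       [ 0.        ,  0.        ,  0.        ,  1.        ]])}
```

View pics/t1.png

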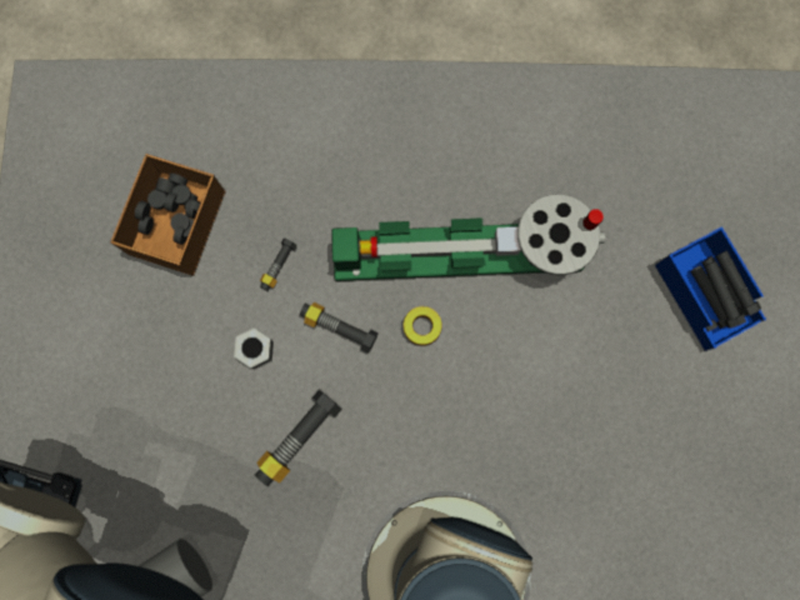

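View pics/s1.png

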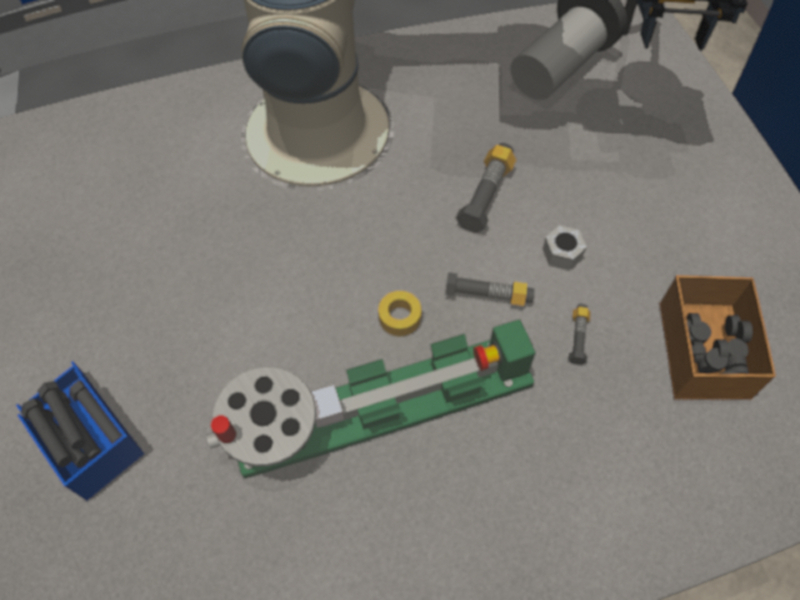

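The top view (1.25x) shows three bolts. The small one is at (278,264), the middle one at (338,327) and the large one at (297,438). The middle one fits by size, so I'll check its length in a crop. The gauge runs from the housing at (346,248) to the wheel at (559,233), with the red knob at (594,217).

Run:
```python
from h import *
snap('top','t2.png',(230,140,500,290),2.96)
f=lambda a,b,z:pt('top',a/1.25,b/1.25,z)[:2]
for a,b in [((268,287),(290,241)),((303,311),(374,343)),((263,478),(329,398))]: print(np.linalg.norm(f(*a,.018)-f(*b,.018)))
```

```text
0.09251405183365267
0.13887689890832877
0.17744421698877086
```

View pics/t2.png

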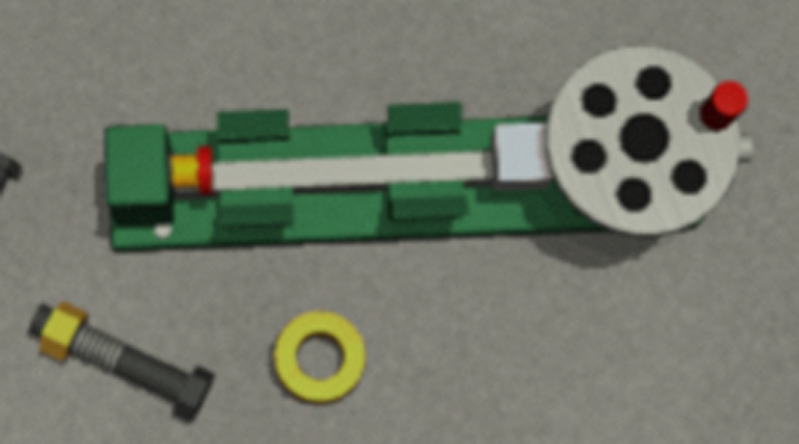

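```bash
cat >> h.py <<'E'
c2=lambda x,y,z,s=2.96,o=(230,140):pt('top',o[0]+x/s,o[1]+y/s,z)
E
python3 - <<'E'
from h import *
hub=c2(644,140,.107);hou=c2(138,165,.096);k=c2(733,96,.152)
print('hub',hub,'hou',hou,np.linalg.norm(hub-hou),'knob',k,np.linalg.norm((k-hub)[:2]))
f=lambda u,v,z:pt('scene',u/1.25,v/1.25,z)
print('scene hub',f(263.5,414,.107),'knob',f(222,426,.152))
d=(hou-hub)[:2];print('yaw of y',np.degrees(np.arctan2(d[1],d[0])))
a=c2(213,175,.05);b=c2(490,166,.05);r=(a-b)[:2];print('rail',a,b,np.degrees(np.arctan2(r[1],r[0])))
p=c2(207,170,.068);print('pad',p, 'slide',c2(496,153,.085))
A=c2(40,321,.018);B=c2(203,396,.018);e=(A-B)[:2];print('bolt',A,B,(A+B)/2,np.degrees(np.arctan2(e[1],e[0])),np.linalg.norm(e))
print('nut',c2(316,357,.03)) 
# model overlay
u=d/np.linalg.norm(d)
g0=((hub[:2]+180*u/1000)+(hou[:2]-.1835*u))/2
x=np.array([u[1],-u[0]]);print('g0',g0,'u',u)
G=lambda lx,ly,z:np.r_[g0+lx*x+ly*u,z]
P=[G(sx*.025,y,.077) for sx in(-1,1) for y in(-.055,0,.072,.125)]+[G(sx*.010,y,.05) for sx in(-1,1) for y in(0,.035,.07)]+[G(0,.13,.068),G(0,-.18,.107)]+[G(sx*.045,y,.022) for sx in(-1,1) for y in(-.225,.225)]
bu=e/np.linalg.norm(e);bc=((A+B)/2)[:2];bn=np.array([-bu[1],bu[0]])
P+=[np.r_[bc+s*bu+w*bn,.018] for s,w in[(-.07,.021),(-.07,-.021),(.07,.012),(.07,-.012),(.036,.021),(.057,.021),(.036,-.021),(.057,-.021),(-.055,.012),(0,.012),(0,-.012)]]
out=[]
for n,o,s in(('top',(230,140,500,290),2.9),('scene',(160,200,440,390),2.2)):
    im=arm.snapshot(n)[:,:,::-1];im=cv2.resize(im[o[1]:o[3],o[0]:o[2]],None,fx=2.8,fy=2.8 if n=='top' else 2.8,interpolation=cv2.INTER_CUBIC)[:420 if n=='top' else 532,:756]
    if n=='scene': im=cv2.resize(im,(756,513))
    for q in P:
        t=(proj(n,q)-o[:2])*[2.8 if n=='top' else 2.7,2.8 if n=='top' else 2.7]
        cv2.circle(im,tuple(int(v) for v in t),2,(255,0,255),-1)
    out.append(im)
w=np.vstack(out)[:, :756];cv2.imwrite('pics/o1.png',cv2.resize(w,None,fx=.64,fy=.64) if 0 else out[0]);cv2.imwrite('pics/o2.png',out[1])
E
```

```text
hub [ 0.57691462 -0.18480485  0.107     ] hou [0.55618235 0.17665168 0.096     ] 0.36221769070485227 knob [ 0.59690008 -0.23829462  0.152     ] 0.057101432039251734
scene hub [ 0.57837273 -0.1823207   0.107     ] knob [ 0.59981418 -0.23227871  0.152     ]
yaw of y 93.28275089380641
rail [0.56125654 0.1246387  0.05      ] [ 0.57103684 -0.08108418  0.05      ] 92.72185890488535
pad [0.5603639  0.12837621 0.068     ] slide [ 0.57159741 -0.08136782  0.085     ]
bolt [0.45515758 0.25357466 0.018     ] [0.40012156 0.13013484 0.018     ] [0.42763957 0.19185475 0.018     ] 65.97015349023657 0.13515307112213282
nut [0.42878115 0.0465276  0.03      ]
g0 [ 0.5666487  -0.00582371] u [-0.05726347  0.9983591 ]
```

View pics/o1.png

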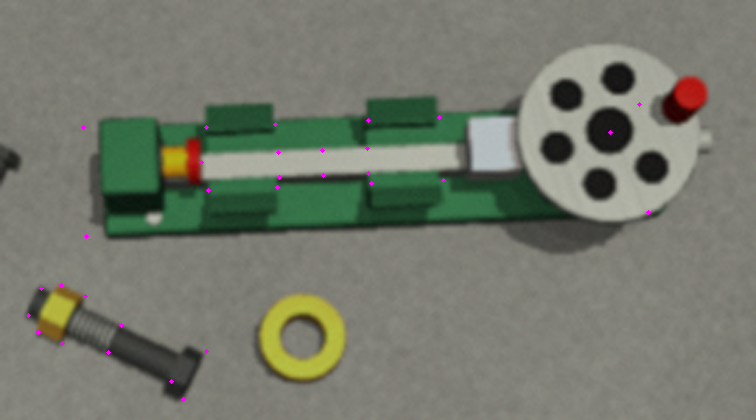

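View pics/o2.png

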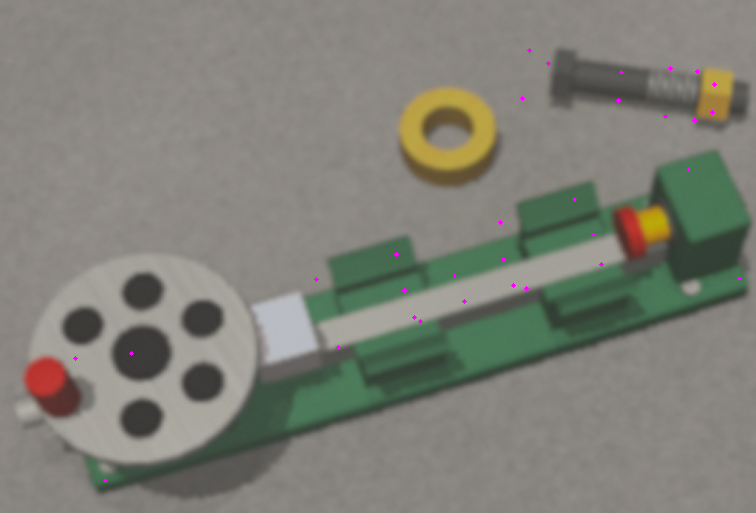

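Top overlay: the rail, pad, hub and bolt model points lie on the image. The scene overlay dots are off because I scaled that crop wrongly, but the scene-view hub from the calibration agrees to about 3 mm. The middle bolt measures about 139 mm, so it is the right one. Picking it now.

Run:
```python
from h import *
print(arm.current_t())
b=np.array([.4276,.1918]);bed=np.array([.5652,.029])
for s in(0,180):
    print(s,[None if (q:=arm.solve_ik(p,R(a+s))) is None else np.round(q,0) for p,a in(([*b,.15],-24),([*b,.004],-24),([*bed,.15],3),([*bed,.054],3),([.597,-.235,.2],3))])
s=0 if abs(arm.solve_ik([*b,.15],R(-24))[5])<abs(arm.solve_ik([*b,.15],R(156))[5]) else 180
arm.move_to([*b,.12],R(-24+s)); arm.move_l([*b,.004],feed=.12)
arm.grip(.015);print(arm.current_width())
arm.move_l([*b,.16],feed=.15)
arm.move_to([*bed,.16],R(3+s));print(arm.current_width(),arm.current_force(),arm.current_t(),s)
snap('scene','s2.png',(150,190,450,400),2.6)
```

```text
0.25
0 [array([ 17.,  21., 103.,  -0.,  56.,  41.]), array([ 17.,  36., 110.,  -0.,  34.,  41.]), array([-3., 28., 90., -0., 62., -6.]), array([-3., 35., 95., -0., 50., -6.]), array([-27.,  30.,  76.,  -0.,  74., -30.])]
180 [array([  17.,   21.,  103.,   -0.,   56., -139.]), array([  17.,   36.,  110.,   -0.,   34., -139.]), array([ -3.,  28.,  90.,  -0.,  62., 174.]), array([ -3.,  35.,  95.,  -0.,  50., 174.]), array([-27.,  30.,  76.,  -0.,  74., 150.])]
0.023247293700443233
0.023101556471478366 [-0.92671804  0.68153746 -6.65018107] 6.2917 0
```

View pics/s2.png

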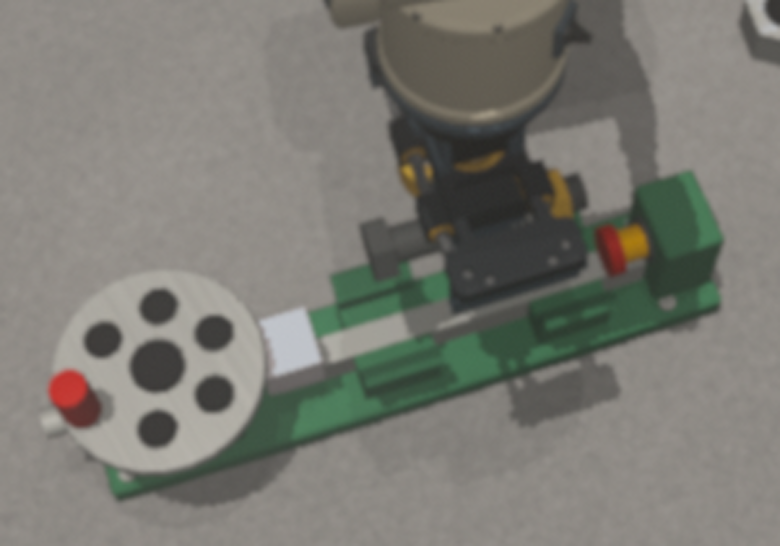

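The bolt is held level, with the head end at (372,248) and the thread end at (584,190), parallel to the rail. Next I'll lower it in small steps with a force check.

Run:
```python
from h import *
f=lambda x,y,z:pt('scene',150+x/2.6,190+y/2.6,z)
A=f(584,190,.174);B=f(372,248,.174);print(A,B,(A+B)/2,np.linalg.norm(A-B))
print('rail',f(325,348,.05),f(595,272,.05))
bed=np.array([.5652,.029])
f0=arm.current_force()
arm.move_l([*bed,.075],feed=.12)
f0=arm.current_force();print(f0)
for z in np.arange(.070,.0499,-.002):
    arm.move_l([*bed,z],feed=.04);d=arm.current_force()-f0;print(round(z,3),np.round(d,1))
    if d[2]>3 or np.linalg.norm(d)>8: break
snap('scene','s3.png',(150,190,450,400),2.6)
print(arm.current_t())
```

```text
[0.56062935 0.10495453 0.174     ] [ 0.56397075 -0.03313485  0.174     ] [0.56230005 0.03590984 0.174     ] 0.13812979518250673
rail [ 0.57041746 -0.07429787  0.05      ] [0.56554087 0.12126081 0.05      ]
[ 0.35262752  0.11138624 -5.74795847]
0.07 [ 0.4  0.1 -0.5]
0.068 [-0.8  0.5 -0.1]
0.066 [-1.  -0.7 -0.2]
0.064 [-0.1  0.5  0.3]
0.062 [-0.6  0.3  0.4]
0.06 [-0.7 -0.1 -0.1]
0.058 [-0.6  0.2  0.7]
0.056 [ 0.1  0.1 -1. ]
0.054 [0.4 0.1 0.4]
0.052 [-6.1 -1.2 25.7]
9.775
```

View pics/s3.png

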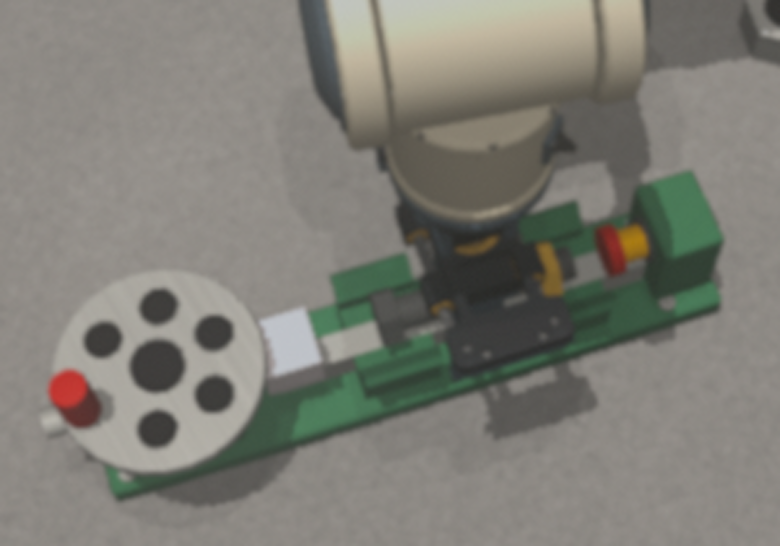

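The bolt seated on the rail at the expected height: contact came with TCP z between 0.054 and 0.052. I'll release it, then grip the knob and turn, with force monitoring.

Run:
```python
from h import *
p=arm.current_ee_pos();arm.move_l([p[0],p[1],.0535],feed=.04)
arm.grip(.06);arm.move_l([p[0],p[1],.17],feed=.15)
hub=np.array([.5775,-.1837]);a=np.radians(-68)
P=lambda a,z=.118:np.r_[hub+.055*np.array([np.cos(a),np.sin(a)]),z]
arm.move_to(P(a,.20),R(3));snap('top','t3.png',(230,140,500,290),2.96)
arm.grip(.06)
arm.move_l(P(a),feed=.1);f0=arm.current_force();arm.grip(.015);print(arm.current_width(),np.round(arm.current_force()-f0,1))
for i in range(6):
    a-=np.radians(15);arm.move_l(P(a),feed=.08);print(np.round(np.degrees(a)),np.round(arm.current_force()-f0,1),round(arm.current_width(),4))
    if np.linalg.norm(arm.current_force()-f0)>35:break
snap('top','t4.png',(230,140,500,290),2.96)
print(arm.current_t())
cv2.imwrite('pics/t34.png',cv2.resize(np.vstack([cv2.imread('pics/t3.png')[:300],cv2.imread('pics/t4.png')[:300]]),(800,600)))
```

```text
0.025845615804332023 [-1.7  1.1  2.2]
-83.0 [-3.3  4.3  4.1] 0.0255
-98.0 [-2.6  8.7  4.5] 0.0256
-113.0 [ 2.3 13.2  2.5] 0.0254
-128.0 [ 6.3 13.9 -0.5] 0.0255
-143.0 [10.  11.8 -2.4] 0.0255
-158.0 [11.3  8.7 -5.9] 0.0253
16.6167
```

View pics/t34.png

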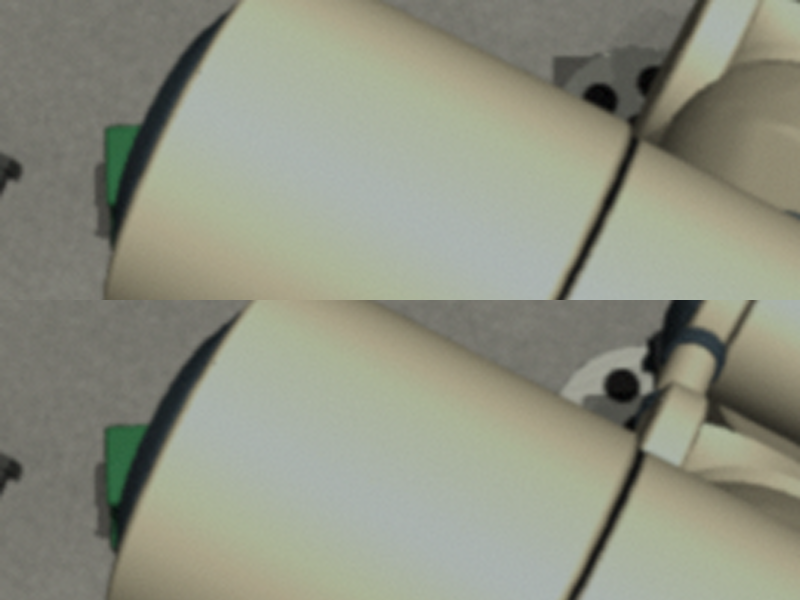

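The arm blocks the top view, so I'll use the scene camera from here. The wheel turns with moderate forces; the radial part suggests a hub error of about 1 mm. I'll go on with a small compliance correction.

```bash
cat >> h.py <<'E'
import json
def wind(a,hub,n,step=15,f0=np.array([0,0,-1.])):
    hub=np.array(hub);log=[]
    for i in range(n):
        a-=step;r=np.array([np.cos(np.radians(a)),np.sin(np.radians(a))]);t=np.array([r[1],-r[0]])
        arm.move_l([*(hub+.055*r),.118],feed=.1)
        F=arm.current_force()[:2];fr=F@r;hub=hub+6e-5*fr*r;log.append((round(a),round(fr,1),round(F@t,1)))
        if np.hypot(*F)>35: break
    print(log,hub);json.dump([a,list(hub)],open('st.json','w'));return a,hub
E
python3 - <<'E'
from h import *
wind(-158,[.5775,-.1837],25)
snap('scene','s4.png',(150,190,450,400),2.6)
print(arm.current_t(),arm.current_width())
E
```

```text
[(-173, np.float64(-12.3), np.float64(2.3)), (-188, np.float64(-6.8), np.float64(3.0)), (-203, np.float64(-3.4), np.float64(2.4)), (-218, np.float64(-0.3), np.float64(2.2)), (-233, np.float64(3.2), np.float64(2.3)), (-248, np.float64(5.6), np.float64(2.5)), (-263, np.float64(7.6), np.float64(3.4)), (-278, np.float64(6.3), np.float64(2.9)), (-293, np.float64(6.2), np.float64(4.1)), (-308, np.float64(5.0), np.float64(3.0)), (-323, np.float64(4.7), np.float64(1.7)), (-338, np.float64(4.5), np.float64(2.9)), (-353, np.float64(3.9), np.float64(1.9)), (-368, np.float64(5.3), np.float64(3.4)), (-383, np.float64(5.7), np.float64(2.9)), (-398, np.float64(6.2), np.float64(1.8)), (-413, np.float64(8.0), np.float64(3.9)), (-428, np.float64(6.9), np.float64(1.8)), (-443, np.float64(6.4), np.float64(3.0)), (-458, np.float64(5.2), np.float64(2.9)), (-473, np.float64(5.3), np.float64(3.1)), (-488, np.float64(4.4), np.float64(2.8)), (-503, np.float64(2.8), np.float64(2.6)), (-518, np.float64(0.8), np.float64(2.5)), (-533, np.float64(1.0), np.float64(3.3))] [ 0.58047498 -0.18407087]
23.9583 0.02550526405547175
```

View pics/s4.png

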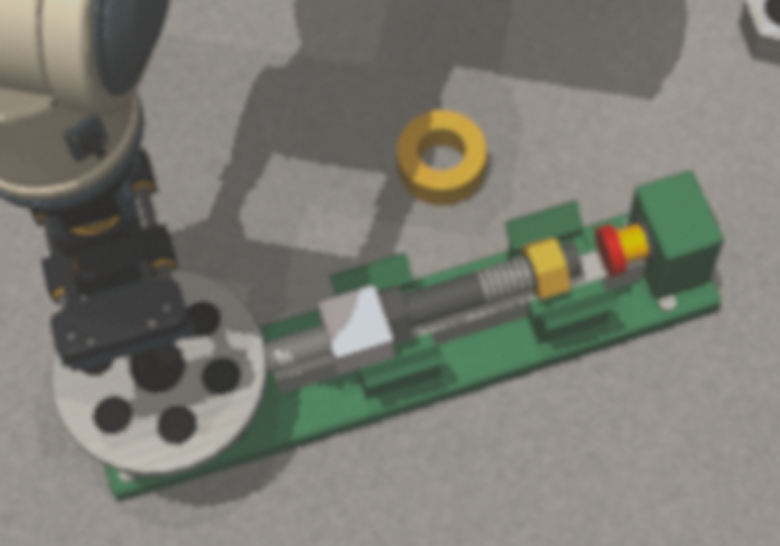

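Run:
```python
from h import *
f=lambda x,y,z:pt('scene',150+x/2.6,190+y/2.6,z)
print('slide',f(383,314,.085)[:2],'end',f(577,259,.068)[:2],'pad',f(607,251,.068)[:2],'headtop',f(396,296,.086)[:2])
# predicted pixels for pad face and stem along gauge, in crop px
u=np.array([-.0545,.9985]);bed=np.array([.5655,.0295])
for y in(.095,.105,.115,.125): print(y,(proj('scene',[*(bed+y*u),.068])-[150,190])*2.6)
```

```text
slide [ 0.57111896 -0.03192931] end [0.5601421  0.10836245] pad [0.55997622 0.13030006] headtop [ 0.56121746 -0.02039813]
0.095 [599.03101434 253.54364082]
0.105 [612.42686528 249.31811092]
0.115 [625.76945124 245.10316736]
0.125 [639.05776676 240.89917895]
```

Slide front sits at -61 mm and the pad gap is about 16–18 mm, so about 27 mm of travel is left. I'll do 20 mm of it, then look.

Run:
```python
from h import *
a,h=json.load(open('st.json'));wind(a,h,13)
snap('scene','s5.png',(330,240,450,330),6.4)
print(arm.current_t(),arm.current_width())
```

```text
[(-548, np.float64(0.0), np.float64(2.4)), (-563, np.float64(0.9), np.float64(1.8)), (-578, np.float64(0.6), np.float64(2.8)), (-593, np.float64(2.6), np.float64(2.4)), (-608, np.float64(1.8), np.float64(2.7)), (-623, np.float64(3.1), np.float64(2.5)), (-638, np.float64(3.2), np.float64(2.4)), (-653, np.float64(1.9), np.float64(3.1)), (-668, np.float64(1.0), np.float64(2.3)), (-683, np.float64(1.0), np.float64(3.5)), (-698, np.float64(0.1), np.float64(2.5)), (-713, np.float64(-0.6), np.float64(2.4)), (-728, np.float64(-0.4), np.float64(2.5))] [ 0.58033579 -0.18324356]
27.8 0.025719549540908593
```

View pics/s5.png

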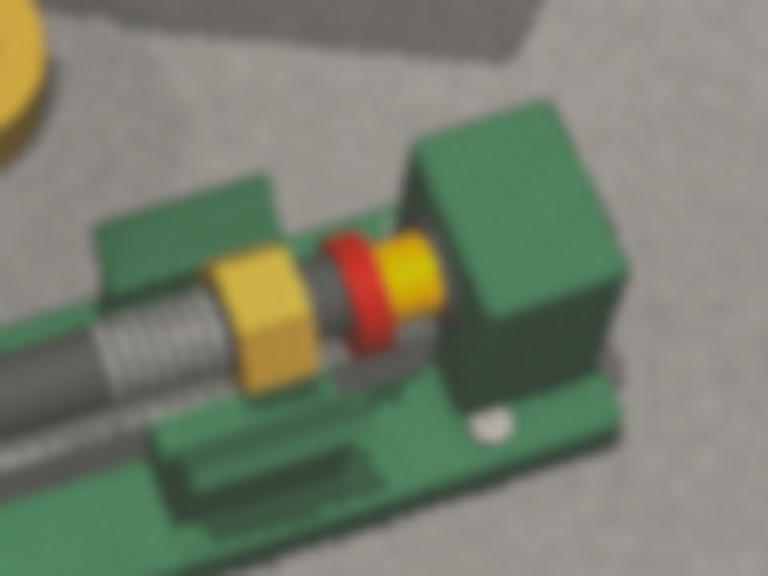

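The bolt end touches the pad. The stem shows from x=383 to 440, about 17 mm, so the pad is in about 2–3 mm. Five more 15° steps add 7.85 mm.

Run:
```python
from h import *
a,h=json.load(open('st.json'));wind(a,h,5)
snap('scene','s6.png',(330,240,450,330),6.4)
print(arm.current_t(),arm.current_width())
```

```text
[(-743, np.float64(0.2), np.float64(2.5)), (-758, np.float64(-0.6), np.float64(2.7)), (-773, np.float64(0.5), np.float64(2.6)), (-788, np.float64(-0.1), np.float64(1.3)), (-803, np.float64(-0.0), np.float64(2.4))] [ 0.5803315  -0.18323866]
29.3083 0.02524623126807216
```

View pics/s6.png

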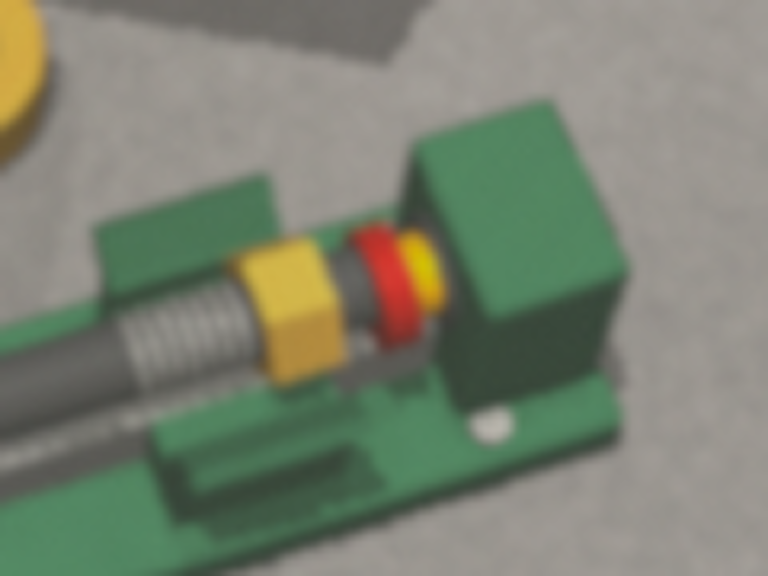

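About 9–10 mm of stem is left (x 410 to 442), so the pad is roughly half in. I'll release the knob and back off, then check.

Run:
```python
from h import *
arm.grip(.06);p=arm.current_ee_pos();arm.move_l([p[0],p[1],.22],feed=.12)
arm.move_to([.40,-.30,.3],R(3));arm.sleep(.3)
snap('scene','s7.png',(150,190,450,400),2.6);print(arm.current_t(),arm.current_force())
```

```text
32.2083 [-0.69184928  0.36862696  0.25014121]
```

View pics/s7.png

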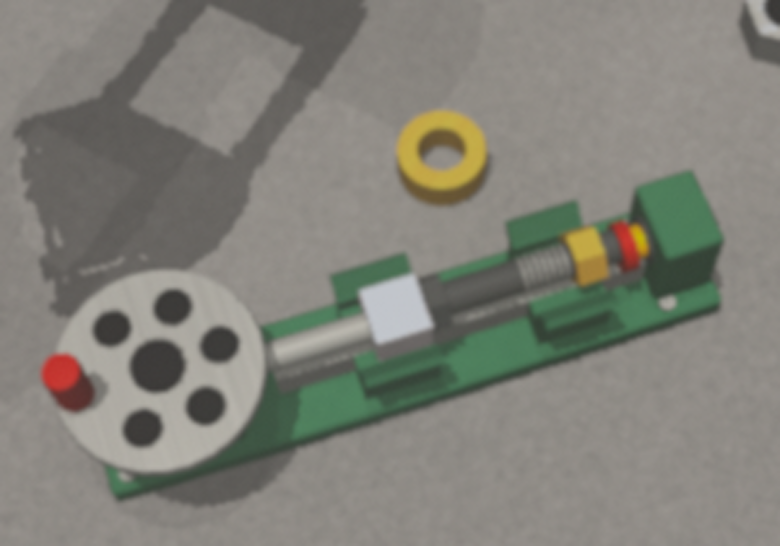

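The slide at (395,308) is against the bolt head and the thread end is on the pad at (625,246). Part of the yellow stem still shows, the collar hasn't moved and the gripper is clear. Handing in.

Run:
```python
from h import *
arm.sign_off();print(arm.current_t())
```

```text
the job is handed in; nothing more can be done
the job is handed in; nothing more can be done
```

The job is handed in: the 140 mm bolt is clamped in the gauge between the slide and the red pad, with the pad about half in. I handed in at about 32 s of the 64 s, and no verdict was reported.

- **Bolt:** I picked the middle of the three bolts, which measured about 139 mm. I lowered it onto the rail in 2 mm steps; the last one pressed it on the rail with about 26 N before I let go. The thread end faces the pad.
- **Winding:** I gripped the crank knob and wound the wheel about 735° clockwise. Forces at the knob stayed below about 16 N.
- **Last checks:** Before I let go of the knob, about 9–10 mm of the 20 mm stem was showing. After I backed off, the slide was still against the bolt head and the bolt against the pad. The pad depth is read from the images to roughly ±2 mm, since there was no joint reading.
- **Bystanders:** The collar and the part of the big nut in view looked unmoved.
- **Problems on the way:** My scene-camera overlay of the model was scaled wrongly, so I ignored it. My first estimate of the wheel hub was about 3 mm off, and I corrected it from the measured forces while winding.

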